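# Unclip the seismometer cover and free the mass lock

## Robot

A 7-joint arm with a two-finger parallel gripper is mounted at the origin on the work surface. World frame = base frame: x ahead of the robot, y to its left, z up, the work surface at z = 0. Lengths are in m, angles in rad, forces in N, time in s.
With the tool pointing down it reaches from about 0.425 to 0.925 m from the base axis. Payload 6.8 kg.
Tool frame: the origin (TCP) lies between the finger pads; the fingertips stand r.tcp_to_tips ahead of it and the grasp point (between the pads) lies 3 mm ahead of it (r.tcp_to_tips is the distance from the TCP to the fingertips, in m); z points along the fingers, y is the line along which they close (so a half turn about z gives the same grasp; the last joint's range is limited). The gripper opens to 85 mm and grips with 20 to 120 N. Pads are 22 mm wide; open, the fingers measure 114 mm over their backs; the gripper's body (76 mm by 85 mm) begins 54 mm behind the grasp point. The pads swing forward as they close: fully open they stand 13 mm farther back than shut.
Start: joints at [-1.388, 0.477, 0.022, 1.555, -0.011, 1.109, -0.083], TCP at [0.194, 0.647, 0.253] pointing down, gripper open.
Joint ranges: [-2.96, 2.96], [-0.34, 2.1], [-1.41, 1.46], [0.24, 2.44], [-1.37, 4.51], [0.17, 1.92], [-2.96, 2.96]. Speed limits (rad/s): [2.39, 2.39, 3.14, 3.14, 3.14, 3.14, 3.14].

## Interface

Orientations are given as a rotation vector (axis times angle).
In Python, from bench import r gives the robot as it stands. The module is installed in compiled form; this text tells all that it offers.
- The arm moves only by the tool step_arm, never from a script. Its argument "moves" is a list of rows, each an object of numbers: "rx", "ry", "rz": the turn, a rotation vector about the tool's x, y, z in degrees; "dx", "dy", "dz": the shift along the tool's x, y, z in mm; "gripper": the opening, from -1 (shut) to 1 (fully open). In form: [{"rx": .., "ry": .., "rz": .., "dx": .., "dy": .., "dz": .., "gripper": ..}, ...]. A call has 1 to 20 rows; each row shifts and turns the commanded pose from where the row before left it, along the tool's axes as they then stand; what a row does not reach is not made up. A row lasts 1/8 s, in which the tool goes at most 62.5 mm and 10.7 degrees, less where a joint would pass 70% of its speed; a pose out of reach is approached as far as the arm can. A call is refused whole if a number of a shift passes 62.5 or a number of a turn 10.7, either way. A call with a gripper value outside its range is refused whole. The fingers move at their own pace and stop on an object; "grip_force" is the grip in N (left out, the last holds). Time passes only in rows, so rows that do not move let the fingers close. It gives the time, the measured TCP pose, the force, the opening and the grip force at its end, in the units of the state.
- r.get_obs(): the state, without advancing time (a new reading comes with each control period).
- r.grab_frame(name): name is "scene" or "top"; returns the picture (384x512x3 uint8, blue, green, red); there is no depth.
- r.camera_info(name): a dict with "mtx" (3x3 intrinsics, pixels), "rvec" (rotation vector, rad) and "tvec" (3), from world to camera coordinates, as OpenCV has them. Camera axes: x right, y down, z forward; pixel columns grow to the right and rows downward; lengths in m; the calibration is good to about 2 mm. A picture is of the moment at which its call begins. camera_info takes no time and is no camera call.
- r.hand_in(): hands the job in; it is judged then, once.
The state is a dict: "clock": time; "joints": joint angles; "qvel": joint speeds; "tau": joint torques, N m; "tcp_pos": TCP position; "orientation": TCP orientation; "contact_force": force on the tool from outside, world axes, zero at the start; "moment": the same for the moment, N m; "grip_width": finger opening in m; "gripper_force": force on a finger pad.
Only numpy, scipy, OpenCV 4.12 (cv2) and the standard library are available. Lean on these libraries where they do the work, as an engineer would, in place of code of your own. Each camera call takes 0.05 s, during which the arm holds its last target. There are 200 camera calls.

## Task

Free the seismometer's mass for recording: squeeze the two snap tabs on its cover together to release it, lift the cover straight off and set it gently, right way up, in the middle of the rubber mat. Then swing the mass-lock lever that was under the cover all the way over to its other stop. Leave the other things on the table where they are.

Things in the scene. Friction and masses are not known exactly. Their poses are not given: they have to be found in the camera images.
- seismometer: Fixed silver aluminium case, 170 (x) x 140 (y) x 70 mm high, a steel connector on its +x side. Origin: centre of its underside, z up. On top a collar 100 x 72 mm, its rim 86 mm above the origin, rings an open well 84 x 56 mm (floor at 50 mm); the cover hides them at the start.
- cover: Loose hollow grey plastic cover, 109 (x) x 81 (y) x 46 mm high, open below, 0.14 to 0.26 kg. Origin: centre of its underside, z up. It starts clipped over the seismometer's collar, axes alike, origin 70 mm above the seismometer's. Hooks clear after 12 mm of lift; the lever below reaches 35 mm above its lower edge: lift 45 mm or more before going sideways. It stands flat on its lower edge.
- tabs_mid (a point): On the cover, midway between its two black snap tabs, 66.5 mm above its origin, 20.5 mm above its flat top, 14.5 mm below the tabs' tops. The upright tabs, at +y and -y, are each 24 mm wide along x and 11 mm thick; outer faces 52 mm apart along y. Both squeezed in, the cover lifts straight off.
- tab_left (a joint): Inward travel of the +y tab (m): 0 rest, 0.0075 fully in; each tab needs 5 mm or more to unhook. Its spring takes about 2 N to start and 6.5 N at the end.
- tab_right (a joint): The same for the -y tab (both move towards the cover's middle).
- lock (a joint): Mass-lock lever angle (rad) in the case's x-z plane; pivot on its centre line 55 mm above its origin. 0: locked, leaning 0.5 rad from upright to the case's -x; 1.0: free, other stop, leaning 0.5 rad to +x. Starts at 0 to 0.12. Friction (about 1 N at the knob) holds it where left.
- lock_knob (a point): Centre of the steel cross-bar (10 mm diameter, 16 mm long along y) at the lever's end, 45 mm from the pivot on a thin 6 mm stem. Its top stands 14 mm above the collar's rim at either stop and 19 mm above it when upright.
- mat: Fixed black rubber mat, 180 x 150 x 4 mm, flat on the table. Origin: centre of its underside.
- digitizer: Fixed silver box 130 x 100 mm with a grey screwed lid (top 65 mm above the table); a bystander. Origin: centre of its underside. The magnet and the cap stand on its lid.
- magnet: Bystander: black ceramic disc magnet, 34 mm across, 10 mm thick, lying on the digitizer's lid. Origin: centre of its underside.
- foot: Bystander: silver aluminium seismometer foot, disc 42 mm with a stem, 34 mm high. Origin: centre of its underside.
- cap: Bystander: red knurled cap, 28 mm across, 18 mm high, on the digitizer's lid. Origin: centre of its underside.
- level: Bystander: round brass bubble level, 48 mm across, 12 mm high. Origin: centre of its underside.
- driver: Bystander: screwdriver lying on the table. Origin on its underside.
Mind the look-alikes: they are no part of the job. What is shaped like the cover but orange is not meant.

How it is judged:
By the outcome, as a careful person would: the job done as asked, in the order asked, and still so for the second after the job is handed in, with the robot touching nothing.
It also fails if it takes over 51 s, if anything falls off the work surface, if the arm or the gripper's body presses on something with over 40 N, if the wrist force passes 120 N, or if a joint passes its speed limit or range.

## Working session

There is one attempt and no reset: what is moved stays moved. The work goes in short steps, Python scripts to look and compute and a tool call to move; the robot and the scene stay as the last step left them, time stands still between calls to the robot, and variables do not carry over. Pictures are saved under pics/ and viewed, at most 10 in all, crops included, and the job is handed in when it is done.

Besides the shell and the picture viewer there is one more tool, called after ">>>" as a command line: name --argument value ..., lists and objects as JSON in quotes. step_arm: Moves the arm, as the interface text tells. Its arguments: {"type":"object","properties":{"moves":{"type":"array","items":{"type":"object","properties":{"rx":{"type":"number"},"ry":{"type":"number"},"rz":{"type":"number"},"dx":{"type":"number"},"dy":{"type":"number"},"dz":{"type":"number"},"gripper":{"type":"number"}}}},"grip_force":{"type":"number"}},"required":["moves"]}

```bash
mkdir -p pics
cat > h.py <<'E'
import numpy as np,cv2
from bench import r
def cam(n):
    c=r.camera_info(n);R=cv2.Rodrigues(np.array(c["rvec"],float))[0];return np.array(c["mtx"]),R,np.array(c["tvec"],float).ravel()
def ray(n,uv):
    K,R,t=cam(n);d=R.T@np.linalg.inv(K)@np.array([uv[0],uv[1],1.]);return -R.T@t,d
def onz(n,uv,z):
    o,d=ray(n,uv);return o+d*(z-o[2])/d[2]
def proj(n,p):
    K,R,t=cam(n);q=K@(R@np.array(p,float)+t);return q[:2]/q[2]
E
python3 - <<'E'
from h import *
a=r.grab_frame("scene");b=r.grab_frame("top")
cv2.imwrite("pics/s0.png",a);cv2.imwrite("pics/t0.png",b)
o=r.get_obs();print(o,r.tcp_to_tips)
for n in("scene","top"):print(n,ray(n,(256,192)))
E
```

```text
{'clock': 0.1, 'joints': array([-1.38807177,  0.47772299,  0.02231806,  1.5563913 , -0.0114871 ,
        1.10929103, -0.08309759]), 'qvel': array([-0.0002622 , -0.00188002, -0.00069994, -0.00185875,  0.00015581,
        0.00099259,  0.00063474]), 'tau': array([ 4.78961854e-03, -5.97768867e+01,  1.61397122e+00, -2.81955636e+01,
        1.28737694e-02,  4.93895132e-03, -1.14462824e-05]), 'tcp_pos': array([0.19340163, 0.64616049, 0.25240236]), 'orientation': array([-4.55123046e-01, -3.10832728e+00,  2.63947506e-03]), 'contact_force': array([-0.07934243,  0.39837919,  0.09079138]), 'moment': array([-0.03452864,  0.02924413,  0.01048788]), 'gripper_force': 0.0, 'grip_width': 0.08550523464698748} 0.022
scene (array([1.05926561, 0.07311051, 0.71435434]), array([-0.62815858, -0.18320284, -0.75638384]))
top (array([ 0.39370428, -0.1015072 ,  0.95461567]), array([ 0.17902736,  0.01818377, -0.98382302]))
```

View pics/s0.png

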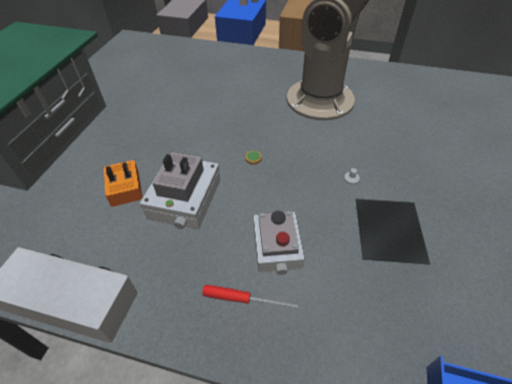

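View pics/t0.png

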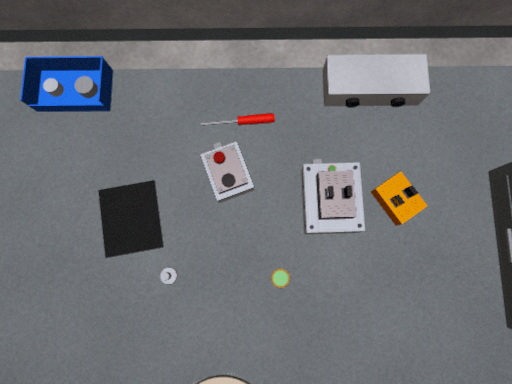

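The scene view shows the robot at the top, the mat at right (390,230), and the seismometer with its grey cover at (183,180). 
Things that could be taken for the cover, in top-view pixels:
- Grey tabbed box on the silver case, (337,194). This one fits the description.
- Orange tabbed box, (400,198). It is the look-alike.
- Digitizer's grey lid, (227,168). It has no tabs.

I'll check the choice in a close crop.

Run:
```python
from h import *
a=cv2.imread("pics/s0.png");b=cv2.imread("pics/t0.png")
A=cv2.resize(a[140:240,130:230],(400,400),interpolation=cv2.INTER_CUBIC)
B=cv2.resize(b[150:250,290:390],(400,400),interpolation=cv2.INTER_CUBIC)
cv2.imwrite("pics/c0.png",np.hstack([A,B]))
# case outline, top view
g=b.min(axis=2)
hsv=cv2.cvtColor(b,cv2.COLOR_BGR2HSV)
m=((hsv[...,1]<40)&(hsv[...,2]>110)).astype(np.uint8)
m[:, :295]=0;m[:,372:]=0;m[:150]=0;m[240:]=0
c=max(cv2.findContours(m,0,2)[0],key=cv2.contourArea)
print("case",cv2.minAreaRect(c));bx=cv2.boxPoints(cv2.minAreaRect(c))
P=np.array([onz("top",p,.07) for p in bx]);print(P.round(4),P.mean(0),[np.linalg.norm(P[i]-P[i-1]) for i in range(4)])
m=(b.max(axis=2)<45).astype(np.uint8)
m[:,:80]=0;m[:,180:]=0;m[:160]=0;m[270:]=0
c=max(cv2.findContours(m,0,2)[0],key=cv2.contourArea);R=cv2.minAreaRect(c);bx=cv2.boxPoints(R)
P=np.array([onz("top",p,.004) for p in bx]);print("mat",R,P.round(4),P.mean(0),[np.linalg.norm(P[i]-P[i-1]) for i in range(4)])
```

```text
case ((333.0, 194.5), (89.0, 76.0), 90.0)
[[ 0.6606 -0.1833  0.07  ]
 [ 0.659  -0.3732  0.07  ]
 [ 0.438  -0.3599  0.07  ]
 [ 0.4394 -0.178   0.07  ]] [ 0.54925845 -0.27360671  0.07      ] [np.float64(0.22126627374514463), np.float64(0.18995341741193802), np.float64(0.22139536021275227), np.float64(0.18192305497120165)]
mat ((129.55001831054688, 218.34999084472656), (68.44792938232422, 57.84132766723633), 81.8698959350586) [[0.5795 0.3386 0.004 ]
 [0.6003 0.1881 0.004 ]
 [0.4223 0.1554 0.004 ]
 [0.4027 0.3011 0.004 ]] [0.50120744 0.245801   0.004     ] [np.float64(0.1806694785909798), np.float64(0.1518786313062314), np.float64(0.18100409305547918), np.float64(0.1470353342402704)]
```

View pics/c0.png

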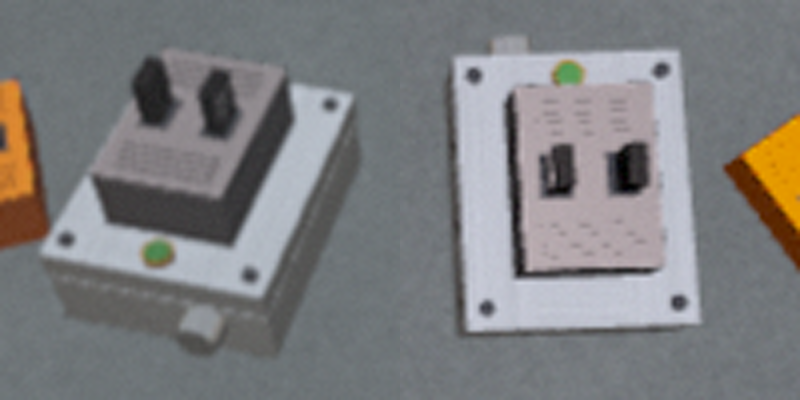

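The crop confirms it. The grey cover with two black tabs sits on the silver case, and the connector is at +x. The four bolt heads are at crop pixels (474,75), (662,70), (679,302) and (487,307).

Run:
```python
from h import *
T=lambda x,y:((x-400+.5)/4-.5+290,(y+.5)/4-.5+150)
S=lambda x,y:((x+.5)/4-.5+130,(y+.5)/4-.5+140)
def rep(n,q,z):
    P=np.array([onz(n,p,z) for p in q]);print(n,z,P[:,:2].round(4).tolist(),"c",P.mean(0)[:2].round(4),[round(float(np.linalg.norm(P[i]-P[i-1])),4) for i in range(len(P))],"yaw",[round(float(np.degrees(np.arctan2(*(P[i]-P[i-1])[1::-1]))),1) for i in range(len(P))])
    return P
rep("top",[T(474,75),T(662,70),T(679,302),T(487,307)],.07)
rep("top",[T(455,57),T(680,50),T(702,323),T(467,332)],.07)
rep("top",[T(517,86),T(654,81),T(664,268),T(525,271)],.116)
rep("scene",[S(250,274),S(330,104),S(65,239)],.07)
rep("scene",[S(260,298),S(356,95),S(42,252)],.07)
rep("scene",[S(93,177),S(223,198),S(290,67),S(170,50)],.116)
rep("scene",[S(152,60),S(216,73)],.151)
rep("top",[T(565,165),T(636,162)],.151)
# mat in scene
a=cv2.imread("pics/s0.png");m=(a.max(axis=2)<45).astype(np.uint8);m[:,:340]=0;m[:,440:]=0;m[:190]=0;m[275:]=0
c=max(cv2.findContours(m,0,2)[0],key=cv2.contourArea)
q=cv2.approxPolyDP(c,6,True)[:,0];print(q.tolist());rep("scene",q,.004)
```

```text
top 0.07 [[0.6131, -0.2147], [0.6153, -0.3312], [0.4714, -0.3339], [0.4694, -0.2182]] c [ 0.5423 -0.2745] [0.1438, 0.1166, 0.1439, 0.1158] yaw [1.4, -88.9, -178.9, 91.0]
top 0.07 [[0.6247, -0.2032], [0.628, -0.3431], [0.4587, -0.3471], [0.4544, -0.2057]] c [ 0.5414 -0.2748] [0.1703, 0.1399, 0.1693, 0.1414] yaw [0.8, -88.7, -178.7, 91.7]
top 0.116 [[0.5948, -0.2338], [0.5972, -0.3143], [0.4869, -0.3143], [0.4859, -0.2346]] c [ 0.5412 -0.2742] [0.109, 0.0805, 0.1102, 0.0798] yaw [0.4, -88.3, -180.0, 90.8]
scene 0.07 [[0.6097, -0.2137], [0.4659, -0.2169], [0.613, -0.3305]] c [ 0.5629 -0.2537] [0.1169, 0.1439, 0.1859] yaw [91.6, -178.7, -37.7]
scene 0.07 [[0.6246, -0.2014], [0.4538, -0.2033], [0.6256, -0.339]] c [ 0.568  -0.2479] [0.1376, 0.1708, 0.219] yaw [90.4, -179.4, -38.3]
scene 0.116 [[0.5986, -0.3077], [0.5946, -0.2289], [0.484, -0.2312], [0.4885, -0.3095]] c [ 0.5414 -0.2693] [0.1102, 0.0789, 0.1106, 0.0784] yaw [1.0, 92.9, -178.8, -86.7]
scene 0.151 [[0.5324, -0.2938], [0.5332, -0.2531]] c [ 0.5328 -0.2735] [0.0407, 0.0407] yaw [-91.1, 88.9]
top 0.151 [[0.5411, -0.2534], [0.5424, -0.293]] c [ 0.5418 -0.2732] [0.0396, 0.0396] yaw [92.0, -88.0]
[[358, 210], [361, 225], [371, 214]]
scene 0.004 [[0.4619, 0.1679], [0.5072, 0.1787], [0.4665, 0.2005]] c [0.4786 0.1824] [0.0329, 0.0466, 0.0462] yaw [-98.1, 13.4, 151.9]
```

```bash
cat >> h.py <<'E'
def to(p,yaw=None):
    "remaining shift in tool axes, mm; turn about tool z (deg) to bring tool y to world yaw+90 (mod 180)"
    o=r.get_obs();R=cv2.Rodrigues(o["orientation"])[0]
    print("t",round(o["clock"],2),"tcp",o["tcp_pos"].round(4),"w",round(o["grip_width"],4),"F",o["contact_force"].round(1),"j",o["joints"].round(2))
    print("tool axes in world\n",R.round(3));print("shift",((R.T@(np.array(p)-o["tcp_pos"]))*1000).round(1))
    if yaw is not None:
        a=np.degrees(np.arctan2(R[1,1],R[0,1]));d=(yaw+90-a+90)%180-90;print("rz",round(-d,2))
E
python3 - <<'E'
from h import *
q=[(100,192),(155,181),(162.5,248),(105,256)]
P=np.array([onz("top",p,.004) for p in q]);print(P.round(4))
b=cv2.imread("pics/t0.png");print(b[215:222,125:130].mean((0,1)),b[215,85:110].tolist()[::6])
to((.52,.27,.25));to((.541,-.273,.25),1.1)
E
```

```text
[[0.5702 0.3275 0.004 ]
 [0.5986 0.1836 0.004 ]
 [0.4226 0.1567 0.004 ]
 [0.4036 0.3031 0.004 ]]
[32.05714286 31.57142857 31.28571429] [[123, 122, 116], [121, 117, 112], [126, 121, 117], [32, 34, 29], [34, 33, 32]]
t 0.1 tcp [0.1934 0.6462 0.2524] w 0.0855 F [-0.1  0.4  0.1] j [-1.39  0.48  0.02  1.56 -0.01  1.11 -0.08]
tool axes in world
 [[-0.958  0.287 -0.   ]
 [ 0.287  0.958 -0.002]
 [-0.    -0.002 -1.   ]]
shift [-420.7 -266.7    2.9]
t 0.1 tcp [0.1934 0.6462 0.2524] w 0.0855 F [-0.1  0.4  0.1] j [-1.39  0.48  0.02  1.56 -0.01  1.11 -0.08]
tool axes in world
 [[-0.958  0.287 -0.   ]
 [ 0.287  0.958 -0.002]
 [-0.    -0.002 -1.   ]]
shift [-596.5 -780.9    3.8]
rz -17.76
```

>>> step_arm --moves '[{"rz": -8.9, "gripper": 1}, {"rz": -8.9, "gripper": 1}, {"dx": -36, "dy": -41, "gripper": 1}, {"dx": -36, "dy": -41, "gripper": 1}, {"dx": -36, "dy": -41, "gripper": 1}, {"dx": -36, "dy": -41, "gripper": 1}, {"dx": -36, "dy": -41, "gripper": 1}, {"dx": -36, "dy": -41, "gripper": 1}, {"dx": -36, "dy": -41, "gripper": 1}, {"dx": -36, "dy": -41, "gripper": 1}, {"dx": -36, "dy": -41, "gripper": 1}, {"gripper": 1}]' --grip_force 30

```text
invalid input at $.moves[0]: expected keys rx, ry, rz, dx, dy, dz, gripper
```

```bash
python3 -c "
from h import *
to((.541,-.273,.22),1.1)"
```

```text
t 0.1 tcp [0.1934 0.6462 0.2524] w 0.0855 F [-0.1  0.4  0.1] j [-1.39  0.48  0.02  1.56 -0.01  1.11 -0.08]
tool axes in world
 [[-0.958  0.287 -0.   ]
 [ 0.287  0.958 -0.002]
 [-0.    -0.002 -1.   ]]
shift [-596.5 -780.9   33.8]
rz -17.76
```

All keys are required in every row.

>>> step_arm --moves '[{"rx": 0, "ry": 0, "rz": -8.9, "dx": 0, "dy": 0, "dz": 0, "gripper": 1}, {"rx": 0, "ry": 0, "rz": -8.9, "dx": 0, "dy": 0, "dz": 0, "gripper": 1}, {"rx": 0, "ry": 0, "rz": 0, "dx": -36, "dy": -41, "dz": 0, "gripper": 1}, {"rx": 0, "ry": 0, "rz": 0, "dx": -36, "dy": -41, "dz": 0, "gripper": 1}, {"rx": 0, "ry": 0, "rz": 0, "dx": -36, "dy": -41, "dz": 0, "gripper": 1}, {"rx": 0, "ry": 0, "rz": 0, "dx": -36, "dy": -41, "dz": 0, "gripper": 1}, {"rx": 0, "ry": 0, "rz": 0, "dx": -36, "dy": -41, "dz": 0, "gripper": 1}, {"rx": 0, "ry": 0, "rz": 0, "dx": -36, "dy": -41, "dz": 0, "gripper": 1}, {"rx": 0, "ry": 0, "rz": 0, "dx": -36, "dy": -41, "dz": 0, "gripper": 1}, {"rx": 0, "ry": 0, "rz": 0, "dx": -36, "dy": -41, "dz": 0, "gripper": 1}, {"rx": 0, "ry": 0, "rz": 0, "dx": -36, "dy": -41, "dz": 0, "gripper": 1}, {"rx": 0, "ry": 0, "rz": 0, "dx": 0, "dy": 0, "dz": 0, "gripper": 1}]' --grip_force 30

```text
clock: 1.6
tcp_pos: [0.528, 0.2787, 0.253]
orientation: [-0.017, 3.141, -0.004]
contact_force: [0.1, 0.6, -0.1]
grip_width: 0.0855
gripper_force: 0.0
```

```bash
python3 -c "
from h import *
to((.541,-.273,.22),1.1)"
```

```text
t 1.6 tcp [0.528  0.2787 0.253 ] w 0.0855 F [ 0.1  0.6 -0.1] j [-0.68  0.35  0.12  1.76 -0.04  1.04  1.03]
tool axes in world
 [[-1.    -0.011  0.001]
 [-0.011  1.    -0.003]
 [-0.001 -0.003 -1.   ]]
shift [  -7.  -551.7   34.5]
rz -0.48
```

>>> step_arm --moves '[{"rx": 0, "ry": 0, "rz": -0.5, "dx": -1, "dy": -55, "dz": 3, "gripper": 1}, {"rx": 0, "ry": 0, "rz": 0, "dx": -1, "dy": -55, "dz": 3, "gripper": 1}, {"rx": 0, "ry": 0, "rz": 0, "dx": -1, "dy": -55, "dz": 3, "gripper": 1}, {"rx": 0, "ry": 0, "rz": 0, "dx": -1, "dy": -55, "dz": 3, "gripper": 1}, {"rx": 0, "ry": 0, "rz": 0, "dx": -1, "dy": -55, "dz": 3, "gripper": 1}, {"rx": 0, "ry": 0, "rz": 0, "dx": -1, "dy": -55, "dz": 3, "gripper": 1}, {"rx": 0, "ry": 0, "rz": 0, "dx": -1, "dy": -55, "dz": 3, "gripper": 1}, {"rx": 0, "ry": 0, "rz": 0, "dx": 0, "dy": -55, "dz": 3, "gripper": 1}, {"rx": 0, "ry": 0, "rz": 0, "dx": 0, "dy": -55, "dz": 3, "gripper": 1}, {"rx": 0, "ry": 0, "rz": 0, "dx": 0, "dy": -55, "dz": 4, "gripper": 1}, {"rx": 0, "ry": 0, "rz": 0, "dx": 0, "dy": 0, "dz": 0, "gripper": 1}, {"rx": 0, "ry": 0, "rz": 0, "dx": 0, "dy": 0, "dz": 0, "gripper": 1}]'

```text
clock: 3.1
tcp_pos: [0.5472, -0.264, 0.2218]
orientation: [0.046, -3.141, -0.002]
contact_force: [0.6, 0.7, -0.3]
grip_width: 0.0853
gripper_force: 0.0
```

```bash
python3 -c "
from h import *
to((.541,-.273,.1415),1.1)"
```

```text
t 3.1 tcp [ 0.5472 -0.264   0.2218] w 0.0853 F [ 0.6  0.7 -0.3] j [ 0.1   0.41  0.33  1.77 -0.16  0.99  2.09]
tool axes in world
 [[-1.    -0.029 -0.001]
 [-0.029  1.     0.001]
 [ 0.001  0.001 -1.   ]]
shift [ 6.4 -8.9 80.2]
rz 0.59
```

>>> step_arm --moves '[{"rx": 0, "ry": 0, "rz": 0.6, "dx": 6, "dy": -9, "dz": 10, "gripper": 1}, {"rx": 0, "ry": 0, "rz": 0, "dx": 0, "dy": 0, "dz": 15, "gripper": 1}, {"rx": 0, "ry": 0, "rz": 0, "dx": 0, "dy": 0, "dz": 15, "gripper": 1}, {"rx": 0, "ry": 0, "rz": 0, "dx": 0, "dy": 0, "dz": 0, "gripper": 1}, {"rx": 0, "ry": 0, "rz": 0, "dx": 0, "dy": 0, "dz": 0, "gripper": 1}]'

```text
clock: 3.72
tcp_pos: [0.5415, -0.2745, 0.1823]
orientation: [0.029, -3.141, -0.0]
contact_force: [0.1, -0.6, -0.3]
grip_width: 0.0854
gripper_force: 0.0
```

```bash
python3 -c "
from h import *
to((.541,-.273,.1415),1.1)
a=r.grab_frame('scene');b=r.grab_frame('top')
cv2.imwrite('pics/c1.png',np.hstack([cv2.resize(a[110:210,130:230],(400,400),interpolation=2),cv2.resize(b[140:240,290:390],(400,400),interpolation=2)]))"
```

```text
t 3.73 tcp [ 0.5415 -0.2745  0.1823] w 0.0854 F [ 0.1 -0.6 -0.3] j [ 0.12  0.45  0.32  1.81 -0.18  0.91  2.11]
tool axes in world
 [[-1.    -0.018 -0.   ]
 [-0.018  1.     0.   ]
 [ 0.     0.    -1.   ]]
shift [ 0.5  1.5 40.8]
rz -0.05
```

View pics/c1.png

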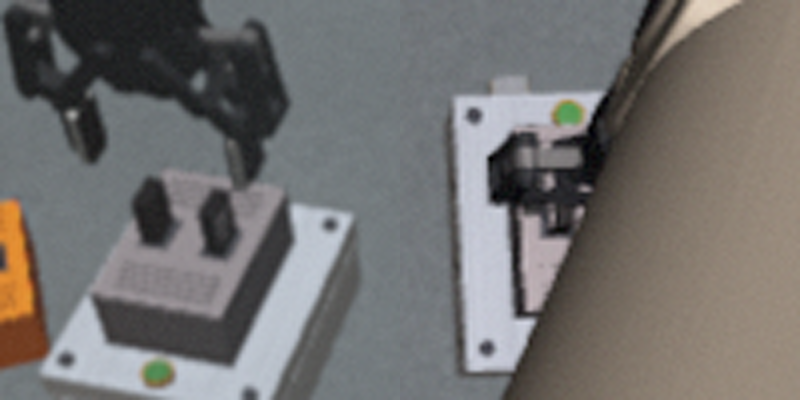

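The fingers straddle the two tabs along y, with finger crop pixels (85,140) and (240,160) around tabs at (152,210) and (216,220). I'll descend and squeeze.

>>> step_arm --moves '[{"rx": 0, "ry": 0, "rz": 0, "dx": 0, "dy": 1, "dz": 13, "gripper": 1}, {"rx": 0, "ry": 0, "rz": 0, "dx": 0, "dy": 0, "dz": 13, "gripper": 1}, {"rx": 0, "ry": 0, "rz": 0, "dx": 0, "dy": 0, "dz": 13, "gripper": 1}, {"rx": 0, "ry": 0, "rz": 0, "dx": 0, "dy": 0, "dz": 0, "gripper": 1}, {"rx": 0, "ry": 0, "rz": 0, "dx": 0, "dy": 0, "dz": 0, "gripper": 0.2}, {"rx": 0, "ry": 0, "rz": 0, "dx": 0, "dy": 0, "dz": 0, "gripper": 0}, {"rx": 0, "ry": 0, "rz": 0, "dx": 0, "dy": 0, "dz": 0, "gripper": -1}, {"rx": 0, "ry": 0, "rz": 0, "dx": 0, "dy": 0, "dz": 0, "gripper": -1}, {"rx": 0, "ry": 0, "rz": 0, "dx": 0, "dy": 0, "dz": 0, "gripper": -1}, {"rx": 0, "ry": 0, "rz": 0, "dx": 0, "dy": 0, "dz": 0, "gripper": -1}, {"rx": 0, "ry": 0, "rz": 0, "dx": 0, "dy": 0, "dz": 0, "gripper": -1}]' --grip_force 30

```text
clock: 5.2
tcp_pos: [0.542, -0.2738, 0.1451]
orientation: [-0.029, 3.139, -0.0]
contact_force: [-2.3, 1.7, 9.4]
grip_width: 0.033
gripper_force: 29.9
```

>>> step_arm --moves '[{"rx": 0, "ry": 0, "rz": 0, "dx": 0, "dy": 0, "dz": -2, "gripper": -1}, {"rx": 0, "ry": 0, "rz": 0, "dx": 0, "dy": 0, "dz": -3, "gripper": -1}, {"rx": 0, "ry": 0, "rz": 0, "dx": 0, "dy": 0, "dz": -4, "gripper": -1}, {"rx": 0, "ry": 0, "rz": 0, "dx": 0, "dy": 0, "dz": 0, "gripper": -1}]'

```text
clock: 5.7
tcp_pos: [0.5414, -0.2737, 0.1525]
orientation: [-0.028, 3.141, -0.0]
contact_force: [-0.2, 0.0, -2.0]
grip_width: 0.0327
gripper_force: 30.0
```

```bash
python3 -c "
from h import *
to((.541,-.273,.1415),1.1)
a=r.grab_frame('scene')
cv2.imwrite('pics/c2.png',cv2.resize(a[120:220,130:230],(600,600),interpolation=2))"
```

```text
t 5.7 tcp [ 0.5414 -0.2737  0.1525] w 0.0327 F [-0.2  0.  -2. ] j [ 0.13  0.49  0.31  1.83 -0.19  0.85  2.12]
tool axes in world
 [[-1.    -0.018  0.   ]
 [-0.018  1.    -0.   ]
 [-0.    -0.    -1.   ]]
shift [ 0.4  0.7 11. ]
rz -0.06
```

View pics/c2.png

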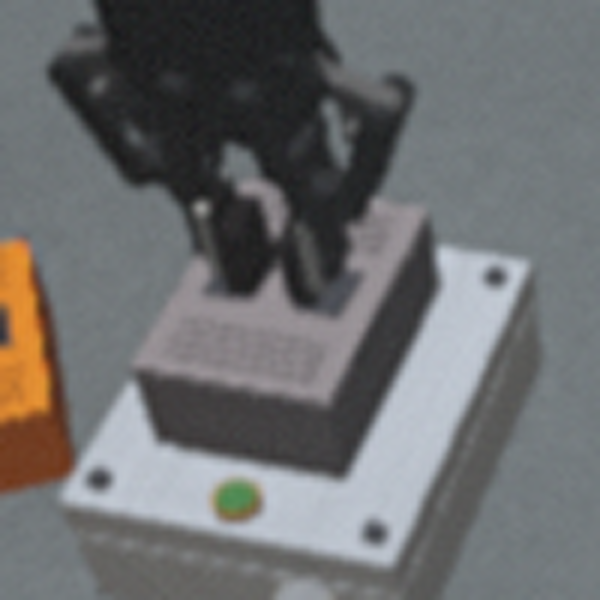

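The cover is rising with the gripper, and the load reads about 2 N. I'll lift it straight up.

>>> step_arm --moves '[{"rx": 0, "ry": 0, "rz": 0, "dx": 0, "dy": 0, "dz": -8, "gripper": -1}, {"rx": 0, "ry": 0, "rz": 0, "dx": 0, "dy": 0, "dz": -12, "gripper": -1}, {"rx": 0, "ry": 0, "rz": 0, "dx": 0, "dy": 0, "dz": -15, "gripper": -1}, {"rx": 0, "ry": 0, "rz": 0, "dx": 0, "dy": 0, "dz": -15, "gripper": -1}, {"rx": 0, "ry": 0, "rz": 0, "dx": 0, "dy": 0, "dz": -15, "gripper": -1}, {"rx": 0, "ry": 0, "rz": 0, "dx": 0, "dy": 0, "dz": -12, "gripper": -1}, {"rx": 0, "ry": 0, "rz": 0, "dx": 0, "dy": 0, "dz": -8, "gripper": -1}, {"rx": 0, "ry": 0, "rz": 0, "dx": 0, "dy": 0, "dz": 0, "gripper": -1}]'

```text
clock: 6.75
tcp_pos: [0.5415, -0.2737, 0.2379]
orientation: [-0.029, 3.141, -0.0]
contact_force: [-0.1, -0.4, -2.0]
grip_width: 0.033
gripper_force: 30.0
```

```bash
python3 -c "
from h import *
to((.5005,.2445,.2375),9)
a=r.grab_frame('scene')
cv2.imwrite('pics/c3.png',cv2.resize(a[80:220,120:260],(560,560),interpolation=2))"
```

```text
t 6.75 tcp [ 0.5415 -0.2737  0.2379] w 0.033 F [-0.1 -0.4 -2. ] j [ 0.1   0.39  0.34  1.76 -0.15  1.01  2.09]
tool axes in world
 [[-1.    -0.018  0.001]
 [-0.018  1.    -0.   ]
 [-0.001 -0.    -1.   ]]
shift [3.160e+01 5.188e+02 2.000e-01]
rz -7.96
```

View pics/c3.png

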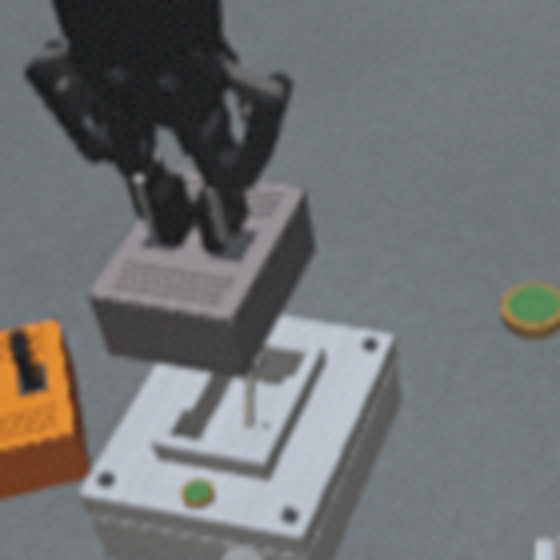

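The cover is off the case and hanging level at about (200,280) in the crop. The lever is visible in the well. Next I'll carry the cover to the mat.

>>> step_arm --moves '[{"rx": 0, "ry": 0, "rz": 0, "dx": 1, "dy": 15, "dz": 0, "gripper": -1}, {"rx": 0, "ry": 0, "rz": 0, "dx": 2, "dy": 30, "dz": 0, "gripper": -1}, {"rx": 0, "ry": 0, "rz": 0, "dx": 2, "dy": 40, "dz": 0, "gripper": -1}, {"rx": 0, "ry": 0, "rz": 0, "dx": 3, "dy": 45, "dz": 0, "gripper": -1}, {"rx": 0, "ry": 0, "rz": 0, "dx": 3, "dy": 45, "dz": 0, "gripper": -1}, {"rx": 0, "ry": 0, "rz": 0, "dx": 3, "dy": 45, "dz": 0, "gripper": -1}, {"rx": 0, "ry": 0, "rz": 0, "dx": 3, "dy": 45, "dz": 0, "gripper": -1}, {"rx": 0, "ry": 0, "rz": 0, "dx": 3, "dy": 45, "dz": 0, "gripper": -1}, {"rx": 0, "ry": 0, "rz": 0, "dx": 3, "dy": 45, "dz": 0, "gripper": -1}, {"rx": 0, "ry": 0, "rz": 0, "dx": 3, "dy": 45, "dz": 0, "gripper": -1}, {"rx": 0, "ry": 0, "rz": -2, "dx": 2, "dy": 45, "dz": 0, "gripper": -1}, {"rx": 0, "ry": 0, "rz": -3, "dx": 2, "dy": 43, "dz": 0, "gripper": -1}, {"rx": 0, "ry": 0, "rz": -3, "dx": 2, "dy": 20, "dz": 0, "gripper": -1}, {"rx": 0, "ry": 0, "rz": 0, "dx": 0, "dy": 10, "dz": 0, "gripper": -1}, {"rx": 0, "ry": 0, "rz": 0, "dx": 0, "dy": 0, "dz": 0, "gripper": -1}, {"rx": 0, "ry": 0, "rz": 0, "dx": 0, "dy": 0, "dz": 0, "gripper": -1}]'

```text
clock: 8.8
tcp_pos: [0.4957, 0.2414, 0.2373]
orientation: [0.243, -3.132, 0.001]
contact_force: [-0.2, -1.5, -1.2]
grip_width: 0.0325
gripper_force: 30.1
```

```bash
python3 -c "
from h import *
to((.5005,.2445,.105),9)
a=r.grab_frame('scene');s=cv2.imread('pics/s0.png')
print('pred old corner',proj('scene',(.595,-.232,.163)),'obs',(180,173.5))
x,y=330,120;A=a[y:y+160,x:x+120];
for X in(.59,.595):pass
cv2.imwrite('pics/c4.png',np.hstack([cv2.resize(A,(400,533),interpolation=2),cv2.resize(s[190:270,350:435],(400,376),interpolation=2) if 0 else cv2.copyMakeBorder(cv2.resize(s[190:270,350:435],(400,376),interpolation=2),0,157,0,0,0)]))"
```

```text
t 8.8 tcp [0.4957 0.2414 0.2373] w 0.0325 F [-0.2 -1.5 -1.2] j [-0.64  0.29  0.09  1.88 -0.03  0.98  1.19]
tool axes in world
 [[-0.988 -0.154  0.   ]
 [-0.154  0.988 -0.001]
 [ 0.    -0.001 -1.   ]]
shift [ -5.2   2.4 132.3]
rz -0.12
pred old corner [180.4365655  174.65915641] obs (180, 173.5)
```

View pics/c4.png

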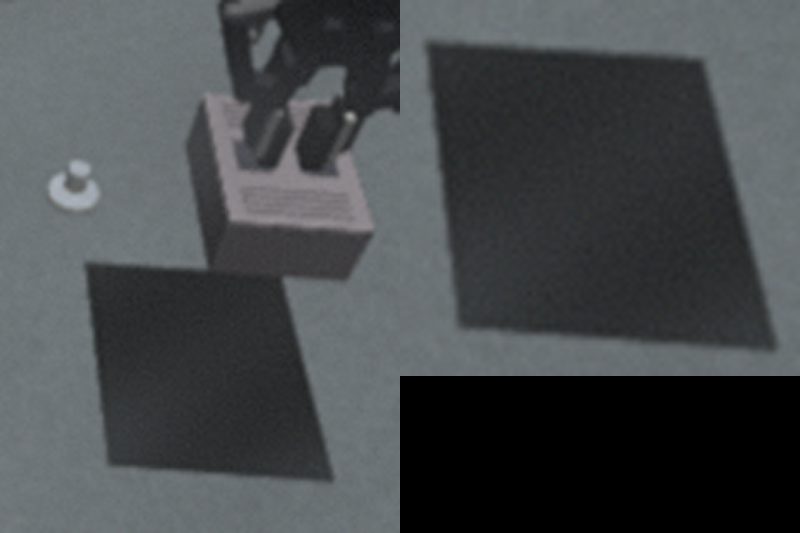

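The cover hangs level at (285,185) in the crop, above and behind the mat. The mat's corners are clear in the right crop, so I'll cross-check its centre from this view.

```bash
python3 -c "
from h import *
k=400/85
P=np.array([onz('scene',((u+.5)/k-.5+350,(v+.5)/4.7-.5+190),.004) for u,v in[(28,42),(303,60),(377,350),(58,326)]])
print(P.round(4),P.mean(0),[np.linalg.norm(P[i]-P[i-1]).round(4) for i in range(4)],[np.degrees(np.arctan2(*(P[i]-P[i-1])[1::-1])).round(1) for i in range(4)])
to((.5003,.2455,.104),9)"
```

```text
[[0.4252 0.1587 0.004 ]
 [0.4    0.3055 0.004 ]
 [0.5768 0.3356 0.004 ]
 [0.6025 0.1877 0.004 ]] [0.50111378 0.24687629 0.004     ] [np.float64(0.1797), np.float64(0.1489), np.float64(0.1794), np.float64(0.15)] [np.float64(-170.7), np.float64(99.7), np.float64(9.7), np.float64(-80.1)]
t 8.85 tcp [0.4957 0.2415 0.2373] w 0.0329 F [-0.6 -0.3 -1.3] j [-0.64  0.29  0.09  1.88 -0.03  0.98  1.19]
tool axes in world
 [[-0.988 -0.154  0.   ]
 [-0.154  0.988 -0.001]
 [ 0.    -0.001 -1.   ]]
shift [ -5.1   3.3 133.3]
rz -0.12
```

>>> step_arm --moves '[{"rx": 0, "ry": 0, "rz": -0.7, "dx": -6, "dy": 4, "dz": 15, "gripper": -1}, {"rx": 0, "ry": 0, "rz": 0, "dx": 0, "dy": 0, "dz": 25, "gripper": -1}, {"rx": 0, "ry": 0, "rz": 0, "dx": 0, "dy": 0, "dz": 30, "gripper": -1}, {"rx": 0, "ry": 0, "rz": 0, "dx": 0, "dy": 0, "dz": 30, "gripper": -1}, {"rx": 0, "ry": 0, "rz": 0, "dx": 0, "dy": 0, "dz": 20, "gripper": -1}, {"rx": 0, "ry": 0, "rz": 0, "dx": 0, "dy": 0, "dz": 12, "gripper": -1}, {"rx": 0, "ry": 0, "rz": 0, "dx": 0, "dy": 0, "dz": 8, "gripper": -1}, {"rx": 0, "ry": 0, "rz": 0, "dx": 0, "dy": 0, "dz": 6, "gripper": -1}, {"rx": 0, "ry": 0, "rz": 0, "dx": 0, "dy": 0, "dz": 0, "gripper": -1}, {"rx": 0, "ry": 0, "rz": 0, "dx": 0, "dy": 0, "dz": 0, "gripper": -1}]'

```text
clock: 10.1
tcp_pos: [0.5009, 0.2483, 0.0918]
orientation: [-0.267, 3.129, 0.001]
contact_force: [0.4, 0.4, -1.7]
grip_width: 0.0329
gripper_force: 30.1
```

```bash
python3 -c "
from h import *
to((.501,.246,.079),9.7)"
```

```text
t 10.1 tcp [0.5009 0.2483 0.0918] w 0.0329 F [ 0.4  0.4 -1.7] j [-0.62  0.5   0.06  1.97 -0.05  0.68  1.21]
tool axes in world
 [[-0.986 -0.169  0.001]
 [-0.169  0.986  0.001]
 [-0.001  0.    -1.   ]]
shift [ 0.3 -2.3 12.8]
rz 0.04
```

>>> step_arm --moves '[{"rx": 0, "ry": 0, "rz": 0, "dx": 0, "dy": -2, "dz": 4, "gripper": -1}, {"rx": 0, "ry": 0, "rz": 0, "dx": 0, "dy": 0, "dz": 3, "gripper": -1}, {"rx": 0, "ry": 0, "rz": 0, "dx": 0, "dy": 0, "dz": 2, "gripper": -1}, {"rx": 0, "ry": 0, "rz": 0, "dx": 0, "dy": 0, "dz": 1, "gripper": -1}, {"rx": 0, "ry": 0, "rz": 0, "dx": 0, "dy": 0, "dz": 1, "gripper": -1}, {"rx": 0, "ry": 0, "rz": 0, "dx": 0, "dy": 0, "dz": 0, "gripper": -1}]'

```text
clock: 10.85
tcp_pos: [0.5009, 0.2462, 0.0802]
orientation: [0.267, -3.13, 0.0]
contact_force: [-0.9, 0.3, -1.8]
grip_width: 0.0328
gripper_force: 30.1
```

>>> step_arm --moves '[{"rx": 0, "ry": 0, "rz": 0, "dx": 0, "dy": 0, "dz": 1, "gripper": -1}, {"rx": 0, "ry": 0, "rz": 0, "dx": 0, "dy": 0, "dz": 0, "gripper": -1}]'

```text
clock: 11.1
tcp_pos: [0.501, 0.2462, 0.0793]
orientation: [-0.267, 3.13, 0.0]
contact_force: [-0.6, 0.4, -1.3]
grip_width: 0.033
gripper_force: 30.1
```

>>> step_arm --moves '[{"rx": 0, "ry": 0, "rz": 0, "dx": 0, "dy": 0, "dz": 0.7, "gripper": -1}, {"rx": 0, "ry": 0, "rz": 0, "dx": 0, "dy": 0, "dz": 0, "gripper": -1}, {"rx": 0, "ry": 0, "rz": 0, "dx": 0, "dy": 0, "dz": 0.5, "gripper": -1}, {"rx": 0, "ry": 0, "rz": 0, "dx": 0, "dy": 0, "dz": 0, "gripper": -1}]'

```text
clock: 11.6
tcp_pos: [0.5011, 0.2463, 0.0791]
orientation: [-0.267, 3.13, 0.001]
contact_force: [-4.1, -0.8, 9.9]
grip_width: 0.0324
gripper_force: 32.1
```

Touchdown reads about 10 N, which is gentle. I'll release and rise.

>>> step_arm --moves '[{"rx": 0, "ry": 0, "rz": 0, "dx": 0, "dy": 0, "dz": -0.7, "gripper": -1}, {"rx": 0, "ry": 0, "rz": 0, "dx": 0, "dy": 0, "dz": 0, "gripper": 0.2}, {"rx": 0, "ry": 0, "rz": 0, "dx": 0, "dy": 0, "dz": 0, "gripper": 0.4}, {"rx": 0, "ry": 0, "rz": 0, "dx": 0, "dy": 0, "dz": 0, "gripper": 0.7}, {"rx": 0, "ry": 0, "rz": 0, "dx": 0, "dy": 0, "dz": 0, "gripper": 0.7}, {"rx": 0, "ry": 0, "rz": 0, "dx": 0, "dy": 0, "dz": 0, "gripper": 0.7}, {"rx": 0, "ry": 0, "rz": 0, "dx": 0, "dy": 0, "dz": -8, "gripper": 0.7}, {"rx": 0, "ry": 0, "rz": 0, "dx": 0, "dy": 0, "dz": -20, "gripper": 0.7}, {"rx": 0, "ry": 0, "rz": 0, "dx": 0, "dy": 0, "dz": -40, "gripper": 0.7}, {"rx": 0, "ry": 0, "rz": 0, "dx": 0, "dy": 0, "dz": -50, "gripper": 0.7}, {"rx": 0, "ry": 0, "rz": 0, "dx": 0, "dy": 0, "dz": -40, "gripper": 0.7}, {"rx": 0, "ry": 0, "rz": 0, "dx": 0, "dy": 0, "dz": 0, "gripper": 0.7}]'

```text
clock: 13.1
tcp_pos: [0.5028, 0.2471, 0.241]
orientation: [-0.266, 3.124, 0.006]
contact_force: [-0.1, -0.0, -0.9]
grip_width: 0.0728
gripper_force: 0.0
```

```bash
python3 -c "
from h import *
a=r.grab_frame('scene')
cv2.imwrite('pics/s5.png',np.hstack([cv2.resize(a[170:270,340:440],(400,400),interpolation=2),cv2.resize(a[140:240,130:230],(400,400),interpolation=2)]))
to((.52,-.274,.2375),1.1)"
```

```text
t 13.15 tcp [0.5016 0.2465 0.2387] w 0.0727 F [-0.   0.3  0.4] j [-0.64  0.3   0.08  1.86 -0.03  0.98  1.2 ]
tool axes in world
 [[-0.986 -0.169  0.003]
 [-0.169  0.986  0.002]
 [-0.003  0.002 -1.   ]]
shift [ 6.990e+01 -5.162e+02  2.000e-01]
rz 8.63
```

View pics/s5.png

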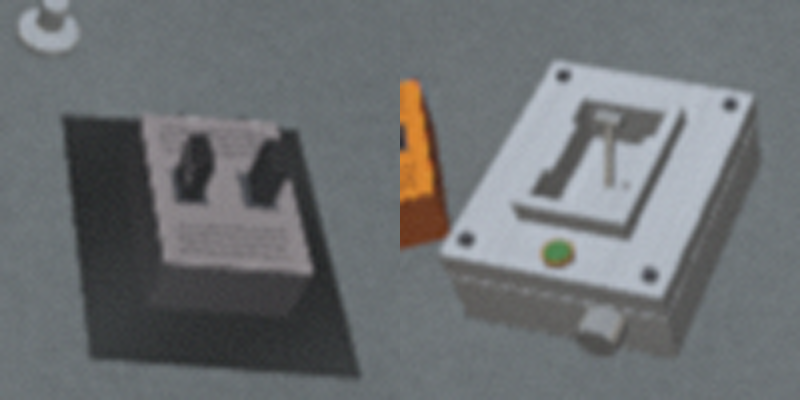

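The cover stands upright on the mat. The lever knob is at about (607,115) in the right crop, still leaning to -x. I'll check both numerically and move back with the gripper shut.

```bash
python3 -c "
from h import *
P=[onz('scene',((u+.5)/4-.5+340,(v+.5)/4-.5+170),.05) for u,v in[(143,115),(163,262),(312,272)]]
print(np.round(P,4),'cover centre',(P[0]+P[2])/2)
print('knob',onz('scene',(181.6,168.6),.0945),'pred',proj('scene',(.5195,-.274,.0945)))"
```

```text
[[0.4534 0.1999 0.05  ]
 [0.5601 0.2158 0.05  ]
 [0.5458 0.296  0.05  ]] cover centre [0.49960319 0.24791998 0.05      ]
knob [ 0.51735664 -0.27547063  0.0945    ] pred [181.80425667 169.30505199]
```

>>> step_arm --moves '[{"rx": 0, "ry": 0, "rz": 4.3, "dx": 0, "dy": 0, "dz": 0, "gripper": -1}, {"rx": 0, "ry": 0, "rz": 4.3, "dx": 0, "dy": 0, "dz": 0, "gripper": -1}, {"rx": 0, "ry": 0, "rz": 0, "dx": 2, "dy": -52, "dz": 0, "gripper": -1}, {"rx": 0, "ry": 0, "rz": 0, "dx": 2, "dy": -52, "dz": 0, "gripper": -1}, {"rx": 0, "ry": 0, "rz": 0, "dx": 2, "dy": -52, "dz": 0, "gripper": -1}, {"rx": 0, "ry": 0, "rz": 0, "dx": 2, "dy": -52, "dz": 0, "gripper": -1}, {"rx": 0, "ry": 0, "rz": 0, "dx": 2, "dy": -52, "dz": 0, "gripper": -1}, {"rx": 0, "ry": 0, "rz": 0, "dx": 2, "dy": -52, "dz": 0, "gripper": -1}, {"rx": 0, "ry": 0, "rz": 0, "dx": 2, "dy": -52, "dz": 0, "gripper": -1}, {"rx": 0, "ry": 0, "rz": 0, "dx": 1, "dy": -52, "dz": 0, "gripper": -1}, {"rx": 0, "ry": 0, "rz": 0, "dx": 1, "dy": -52, "dz": 0, "gripper": -1}, {"rx": 0, "ry": 0, "rz": 0, "dx": 1, "dy": -52, "dz": 0, "gripper": -1}, {"rx": 0, "ry": 0, "rz": 0, "dx": 0, "dy": 0, "dz": 0, "gripper": -1}, {"rx": 0, "ry": 0, "rz": 0, "dx": 0, "dy": 0, "dz": 0, "gripper": -1}]' --grip_force 30

```text
clock: 14.9
tcp_pos: [0.4937, -0.2732, 0.2356]
orientation: [0.031, -3.139, -0.002]
contact_force: [-0.7, 0.3, 0.5]
grip_width: 0.0002
gripper_force: 0.0
```

```bash
python3 -c "
from h import *
to((.495,-.274,.13),1.1)"
```

```text
t 14.9 tcp [ 0.4937 -0.2732  0.2356] w 0.0002 F [-0.7  0.3  0.5] j [ 0.09  0.33  0.39  1.86 -0.15  0.98  2.13]
tool axes in world
 [[-1.    -0.02  -0.002]
 [-0.02   1.     0.001]
 [ 0.002  0.001 -1.   ]]
shift [ -1.5  -1.  105.6]
rz 0.04
```

>>> step_arm --moves '[{"rx": 0, "ry": 0, "rz": 0, "dx": 0, "dy": 0, "dz": 30, "gripper": -1}, {"rx": 0, "ry": 0, "rz": 0, "dx": 0, "dy": -1, "dz": 35, "gripper": -1}, {"rx": 0, "ry": 0, "rz": 0, "dx": 0, "dy": 0, "dz": 30, "gripper": -1}, {"rx": 0, "ry": 0, "rz": 0, "dx": 0, "dy": 0, "dz": 15, "gripper": -1}, {"rx": 0, "ry": 0, "rz": 0, "dx": 0, "dy": 0, "dz": 8, "gripper": -1}, {"rx": 0, "ry": 0, "rz": 0, "dx": 0, "dy": 0, "dz": 4, "gripper": -1}, {"rx": 0, "ry": 0, "rz": 0, "dx": 0, "dy": 0, "dz": 0, "gripper": -1}, {"rx": 0, "ry": 0, "rz": 0, "dx": 0, "dy": 0, "dz": 0, "gripper": -1}]'

```text
clock: 15.9
tcp_pos: [0.4947, -0.2753, 0.1155]
orientation: [-0.031, 3.14, -0.001]
contact_force: [-0.3, 0.1, -1.5]
grip_width: -0.0001
gripper_force: 0.0
```

```bash
python3 -c "
from h import *
to((.5465,-.274,.112),1.1)
a=r.grab_frame('scene')
cv2.imwrite('pics/c6.png',cv2.resize(a[110:220,130:240],(600,600),interpolation=2))"
```

```text
t 15.9 tcp [ 0.4947 -0.2753  0.1155] w -0.0001 F [-0.3  0.1 -1.5] j [ 0.14  0.49  0.33  1.95 -0.23  0.74  2.2 ]
tool axes in world
 [[-1.    -0.02   0.001]
 [-0.02   1.    -0.   ]
 [-0.001 -0.    -1.   ]]
shift [-51.8   0.3   3.6]
rz 0.03
```

View pics/c6.png

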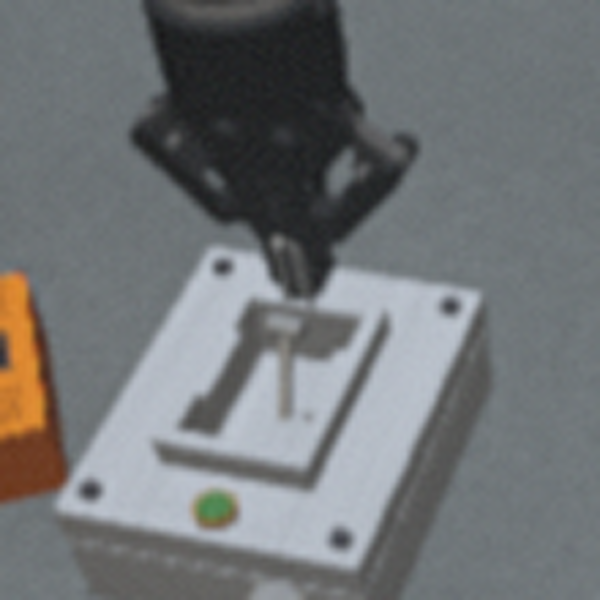

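The shut fingertip, at (300,290) in the crop, stands just behind the knob at (285,322). I'll lower it 3.5 mm and push towards +x.

>>> step_arm --moves '[{"rx": 0, "ry": 0, "rz": 0, "dx": 0, "dy": 0, "dz": 3.5, "gripper": -1}, {"rx": 0, "ry": 0, "rz": 0, "dx": 0, "dy": 0, "dz": 0, "gripper": -1}, {"rx": 0, "ry": 0, "rz": 0, "dx": -5, "dy": 0, "dz": 0, "gripper": -1}, {"rx": 0, "ry": 0, "rz": 0, "dx": -5, "dy": 0, "dz": 0, "gripper": -1}, {"rx": 0, "ry": 0, "rz": 0, "dx": -5, "dy": 0, "dz": 0, "gripper": -1}, {"rx": 0, "ry": 0, "rz": 0, "dx": 0, "dy": 0, "dz": 0, "gripper": -1}]'

```text
clock: 16.7
tcp_pos: [0.5098, -0.2748, 0.1113]
orientation: [-0.032, 3.141, -0.0]
contact_force: [0.4, 0.2, -0.0]
grip_width: 0.0003
gripper_force: 0.0
```

>>> step_arm --moves '[{"rx": 0, "ry": 0, "rz": 0, "dx": -5, "dy": 0, "dz": 0, "gripper": -1}, {"rx": 0, "ry": 0, "rz": 0, "dx": -5, "dy": 0, "dz": 0, "gripper": -1}, {"rx": 0, "ry": 0, "rz": 0, "dx": -5, "dy": 0, "dz": 0, "gripper": -1}, {"rx": 0, "ry": 0, "rz": 0, "dx": -5, "dy": 0, "dz": 0, "gripper": -1}, {"rx": 0, "ry": 0, "rz": 0, "dx": -5, "dy": 0, "dz": 0, "gripper": -1}, {"rx": 0, "ry": 0, "rz": 0, "dx": -4, "dy": 0, "dz": 0, "gripper": -1}, {"rx": 0, "ry": 0, "rz": 0, "dx": -4, "dy": 0, "dz": 0, "gripper": -1}, {"rx": 0, "ry": 0, "rz": 0, "dx": 0, "dy": 0, "dz": 0, "gripper": -1}]'

```text
clock: 17.7
tcp_pos: [0.5428, -0.2741, 0.1113]
orientation: [-0.032, 3.141, -0.0]
contact_force: [-0.4, 0.8, -0.9]
grip_width: -0.0002
gripper_force: 0.1
```

>>> step_arm --moves '[{"rx": 0, "ry": 0, "rz": 0, "dx": -2, "dy": 0, "dz": 0, "gripper": -1}, {"rx": 0, "ry": 0, "rz": 0, "dx": -1, "dy": 0, "dz": 0, "gripper": -1}, {"rx": 0, "ry": 0, "rz": 0, "dx": -1, "dy": 0, "dz": 0, "gripper": -1}, {"rx": 0, "ry": 0, "rz": 0, "dx": 0, "dy": 0, "dz": 0, "gripper": -1}]'

```text
clock: 18.2
tcp_pos: [0.5462, -0.2741, 0.1112]
orientation: [0.031, -3.141, -0.0]
contact_force: [-1.3, -0.3, -1.5]
grip_width: 0.0003
gripper_force: 0.8
```

>>> step_arm --moves '[{"rx": 0, "ry": 0, "rz": 0, "dx": -1, "dy": 0, "dz": 0, "gripper": -1}, {"rx": 0, "ry": 0, "rz": 0, "dx": 0, "dy": 0, "dz": 0, "gripper": -1}, {"rx": 0, "ry": 0, "rz": 0, "dx": -1, "dy": 0, "dz": 0, "gripper": -1}, {"rx": 0, "ry": 0, "rz": 0, "dx": 0, "dy": 0, "dz": 0, "gripper": -1}]'

```text
clock: 18.7
tcp_pos: [0.5471, -0.2741, 0.1111]
orientation: [0.03, -3.139, -0.001]
contact_force: [-4.8, 0.8, 0.0]
grip_width: -0.0
gripper_force: 2.7
```

>>> step_arm --moves '[{"rx": 0, "ry": 0, "rz": 0, "dx": -1, "dy": 0, "dz": 0, "gripper": -1}, {"rx": 0, "ry": 0, "rz": 0, "dx": 0, "dy": 0, "dz": 0, "gripper": -1}, {"rx": 0, "ry": 0, "rz": 0, "dx": 0, "dy": 0, "dz": 0, "gripper": -1}]'

```text
clock: 19.08
tcp_pos: [0.5473, -0.2741, 0.111]
orientation: [0.03, -3.138, -0.002]
contact_force: [-8.8, 0.7, 3.3]
grip_width: -0.0001
gripper_force: 3.8
```

The lever is hard on its stop. The force is rising with almost no travel, and the TCP is at x = 0.547 against 0.5465 predicted. I'll back off and rise.

>>> step_arm --moves '[{"rx": 0, "ry": 0, "rz": 0, "dx": 5, "dy": 0, "dz": 0, "gripper": -1}, {"rx": 0, "ry": 0, "rz": 0, "dx": 10, "dy": 0, "dz": 0, "gripper": -1}, {"rx": 0, "ry": 0, "rz": 0, "dx": 5, "dy": 0, "dz": -20, "gripper": -1}, {"rx": 0, "ry": 0, "rz": 0, "dx": 0, "dy": 0, "dz": -40, "gripper": -1}, {"rx": 0, "ry": 0, "rz": 0, "dx": 0, "dy": 0, "dz": -40, "gripper": -1}, {"rx": 0, "ry": 0, "rz": 0, "dx": 0, "dy": 0, "dz": -20, "gripper": -1}, {"rx": 0, "ry": 0, "rz": 0, "dx": 0, "dy": 0, "dz": 0, "gripper": -1}, {"rx": 0, "ry": 0, "rz": 0, "dx": 0, "dy": 0, "dz": 0, "gripper": -1}]'

```text
clock: 20.08
tcp_pos: [0.5289, -0.2741, 0.231]
orientation: [0.031, -3.141, -0.001]
contact_force: [-0.9, -0.0, 0.2]
grip_width: -0.0002
gripper_force: 0.0
```

```bash
python3 -c "
from h import *
a=r.grab_frame('scene')
cv2.imwrite('pics/c7.png',np.hstack([cv2.resize(a[140:240,130:230],(400,400),interpolation=2),cv2.resize(a[130:310,240:440],(400,360),interpolation=2) if 0 else cv2.resize(a[140:310,240:440],(400,400),interpolation=2)]))
for t in(0,.9,1):
  q=-.5+t; u=(proj('scene',(.5412+.045*np.sin(q),-.274,.055+.045*np.cos(q)))-[130,140])*4;print(t,u)
print(r.get_obs()['tcp_pos'])"
```

```text
0 [207.13798943 117.37091355]
0.9 [180.47465544 160.16982435]
1 [178.2893257 167.2024763]
[ 0.5286827  -0.27400866  0.23051274]
```

View pics/c7.png

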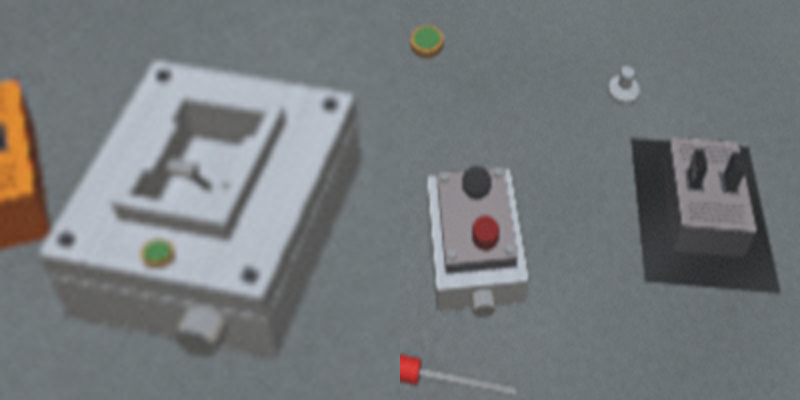

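The knob is now at about (180,168) in the crop, where the free stop is predicted at (178,167). The cover stands upright mid-mat, the bystanders look undisturbed, and the arm is clear.

```bash
python3 -c "
from bench import r
print(r.hand_in())"
```

```text
the job is handed in; nothing more can be done
None
```

I unclipped the cover and set it upright in the middle of the mat, swung the mass-lock lever to its free stop and handed the job in at about 20 s; the last picture showed the cover and lever in place and nothing in view disturbed.

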